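# Pin the tensioned lift-spring wheel of a desk riser

### The job

Take the steel locking pin from its wooden block, put it through the eye of the desk riser's spring tension wheel, and use it to wind the wheel round counter-clockwise against its spring until the pin finds the lock hole in the plate underneath; push the pin fully home so that it stands upright with its collar down on the eye, and let go with the wheel held by the pin. Be gentle: nothing here needs a push of more than about 2 kg; never wind the wheel to its end stop and never let it fly back. Leave the other things on the desk where they are.

Things in the scene. Friction and masses are not known exactly. Their poses are not given: they have to be found in the camera images.
- unit: The riser's tensioner: dark steel base slab 210 x 200 x 10 mm fixed to the desk, index plate and tension wheel on it. Origin: on the wheel's axle line, at desk level; z up. A low steel block stands at the unit's -x side, 65 to 87 mm from the axle, 42 mm tall with its screws
- plate (a point): Centre of the index plate's flat top, on the axle line, 28 mm above the desk. The plate is a steel quadrant, outer radius 84 mm, under the wheel, with one round lock hole 13.5 mm across, 15 mm deep, 62 mm from the axle. The hole's angle is set by hand, differs and is not measured: 0.75 to 1.15 rad counter-clockwise from above of the eye's rest place; feel (or look) for it
- axle (a point): On the axle line, 39.5 mm above the desk, level with the top face of the aluminium tension wheel: a disc 90 mm across and 10 mm thick, 1.5 mm clear above the index plate, with a hub cap 26 mm across up to 44 mm above the desk, and one square ear 32 x 32 mm at the rim pierced by the eye
- eye (a point): Centre of the eye's mouth, on the top face of the wheel's ear, 62 mm from the axle and 39.5 mm above the desk. The eye is a round through hole, 13.5 mm across and 10 mm deep; it moves with the wheel. At rest it lies at -0.5 rad from the unit's +x axis
- wheel (a joint): Angle of the tension wheel, rad: 0 at rest against its stop, growing counter-clockwise seen from above; end stop at 1.45. Spring torque back to rest 0.16 N m at 0, growing by 0.165 N m per rad: about 2.5 N at the eye at rest and 5 N at the lock hole. Let go, the wheel flies back at once
- pin: Steel locking pin, 60.5 mm long, 60 to 110 g. Origin: centre of its foot; z up the pin. Shank 10 mm across, foot chamfered to 7 mm; collar 24 mm across from 24.5 to 28.5 mm; round grip knob 18 mm across from 28.5 to 60.5 mm. In the eye with its foot on the index plate the collar is 13 mm above the ear; fully home it rests on the ear, foot 15 mm above the desk
- block: Dark wooden block 75 x 55 x 45 mm, fixed to the desk, origin under its centre; the pin's shank stands in the hole in the middle of its top, 13.5 mm across and 32 mm deep, the collar lying on the block's top, so the foot is 20.5 mm above the desk
- coffee: Paper coffee cup with black lid, 84 mm across, 114 mm tall; origin at its foot. Bystander
- mouse: Black computer mouse 100 x 58 x 33 mm; origin under its centre. Bystander
- ink: Ink jar, 44 mm across, 60 mm tall; origin at its foot. Bystander
- stapler: Stapler 140 x 36 x 42 mm, long along its x; origin under its centre. Bystander
- cactus: Small cactus in a terracotta pot, 72 mm across, 100 mm tall; origin at its foot. Bystander
There are look-alikes about, which are no part of the job. There is more than one size of the pin; the one meant has the size given above.

How it is judged:
By the outcome, as a careful person would: the job done as asked, in the order asked, and still so for the second after the job is handed in, with the robot touching nothing.
It also fails if it takes over 64 s, if anything falls off the work surface, if the arm or the gripper's body presses on something with over 40 N, if the wrist force passes 120 N, or if a joint passes its speed limit or range.

### The arm

A 6-joint arm with a two-finger parallel gripper is mounted at the origin on the work surface. World frame = base frame: x ahead of the robot, y to its left, z up, the work surface at z = 0. Lengths are in m, angles in rad, forces in N, time in s.
With the tool pointing down it reaches from about 0.35 to 0.975 m from the base axis. Payload 4.9 kg.
Tool frame: the origin (TCP) lies on the centre line of the jaws, within the pads' length; the fingertips stand manip.tip_reach ahead of it and the grasp point (between the pads) is the TCP (manip.tip_reach is the distance from the TCP to the fingertips, in m); z points along the fingers, y is the line along which they close (so a half turn about z gives the same grasp; the last joint's range is limited). The gripper opens to 85 mm and grips with 20 to 120 N. Pads are 22 mm wide; open, the fingers measure 114 mm over their backs; the gripper's body (76 mm by 85 mm) begins 54 mm behind the grasp point. The pads swing forward as they close: fully open they stand 13 mm farther back than shut.
Start: joints at [1.01, 0.053, 1.613, -0, 1.476, -0.119], TCP at [0.267, 0.565, 0.25] pointing down, gripper open.
Joint ranges: [-3.01, 3.01], [-1.01, 2.22], [0.06, 2.58], [-1.02, 4.17], [0.09, 2.62], [-3.14, 3.14]. Speed limits (rad/s): [2.57, 2.57, 3.14, 3.14, 3.14, 3.14].

### API

Orientations are given as a unit quaternion [w, x, y, z].
In Python, from plant import manip gives the robot as it stands. The module is installed in compiled form; this text tells all that it offers.
- The arm moves only by the tool move_arm, never from a script. Its argument "rows" is a list of rows, each a list of 7 numbers: the shift along the tool's x, y, z in cm, then the turn, a rotation vector about the tool's x, y, z in degrees, then the opening, from -1 (shut) to 1 (fully open). In form: [[tx, ty, tz, ax, ay, az, jaw], ...]. A call has 1 to 20 rows; each row shifts and turns the commanded pose from where the row before left it, along the tool's axes as they then stand; what a row does not reach is not made up. A row lasts 1/12 s, in which the tool goes at most 41.7 mm and 7.16 degrees, less where a joint would pass 70% of its speed; a pose out of reach is approached as far as the arm can. A call is refused whole if a number of a shift passes 4.17 or a number of a turn 7.16, either way. A call with a gripper value outside its range is refused whole. The fingers move at their own pace and stop on an object; the grip force is fixed at half the most. Time passes only in rows, so rows that do not move let the fingers close. It gives the time, the measured TCP pose, the force, the opening and the grip force at its end, in the units of the state.
- manip.state(): the state, without advancing time (a new reading comes with each control period).
- manip.grab_frame(name): name is "side" or "top"; returns a dict with "img" (400x640x3 uint8, blue, green, red), "mtx" (3x3 intrinsics, pixels), "k1" (the pictures are not rectified: a ray, as slopes to the right and down, at radius r is drawn at 1 + k1 r^2 times it, then the intrinsics apply), "R" (3x3) and "t" (3): a world point X has camera coordinates R X + t. Camera axes: x right, y down, z forward; pixel columns grow to the right and rows downward; lengths in m; the calibration is good to about 2 mm. A picture is of the moment at which its call begins. There is no depth.
- manip.job_done(): hands the job in; it is judged then, once.
The state is a dict: "time": time; "joint_pos": joint angles; "joint_vel": joint speeds; "joint_efforts": joint torques, N m; "tool_pos": TCP position; "tool_rot": TCP orientation; "contact_force": force on the tool from outside, world axes, zero at the start; "ft_torque": the same for the moment, N m; "gripper_width": opening from 0.0 (shut) to 1.0 (fully open); "grasp_force": force on a finger pad.
Only numpy, scipy, OpenCV 4.12 (cv2) and the standard library are available. Lean on these libraries where they do the work, as an engineer would, in place of code of your own. Each camera call takes 0.05 s, during which the arm holds its last target. There are 200 camera calls.

## Working session

There is one attempt and no reset: what is moved stays moved. The work goes in short steps, Python scripts to look and compute and a tool call to move; the robot and the scene stay as the last step left them, time stands still between calls to the robot, and variables do not carry over. Pictures are saved under pics/ and viewed, at most 10 in all, crops included, and the job is handed in when it is done.

Besides the shell and the picture viewer there is one more tool, called as name(argument=value, ...) on one line, values as JSON. move_arm: Moves the arm, as the interface text tells. Its arguments: {"type":"object","properties":{"rows":{"type":"array","items":{"type":"array","items":{"type":"number"}}}},"required":["rows"]}

```bash
mkdir -p pics; cat > h.py <<'E'
import numpy as np, cv2
from plant import manip
def grab(name,fn=None):
    f=manip.grab_frame(name)
    np.savez('cal_%s.npz'%name,**{k:np.array(f[k]) for k in('mtx','k1','R','t')})
    cv2.imwrite('pics/%s_raw.png'%name,f['img'])
    if fn: cv2.imwrite('pics/'+fn,f['img'])
    return f['img']
def cal(name): return np.load('cal_%s.npz'%name)
def ray(name,u,v):
    c=cal(name);K=c['mtx'];d=np.array([(u-K[0,2])/K[0,0],(v-K[1,2])/K[1,1]]);s=d.copy()
    for _ in range(20): s=d/(1+float(c['k1'])*(s@s))
    R=c['R'];return -R.T@c['t'],R.T@np.array([s[0],s[1],1])
def atz(name,u,v,z):
    o,d=ray(name,u,v);return o+d*(z-o[2])/d[2]
def tri(a,b):
    o1,d1=ray('top',*a);o2,d2=ray('side',*b)
    A=np.stack([d1,-d2],1);s=np.linalg.lstsq(A,o2-o1,rcond=None)[0]
    p,q=o1+s[0]*d1,o2+s[1]*d2;return (p+q)/2,np.linalg.norm(p-q)
def proj(name,X):
    c=cal(name);p=c['R']@np.array(X)+c['t'];s=p[:2]/p[2];s=s*(1+float(c['k1'])*(s@s))
    return s*[c['mtx'][0,0],c['mtx'][1,1]]+[c['mtx'][0,2],c['mtx'][1,2]]
def crop(name,u0,v0,u1,v1,k,fn):
    i=cv2.imread('pics/%s_raw.png'%name)[v0:v1,u0:u1]
    cv2.imwrite('pics/'+fn,cv2.resize(i,None,fx=k,fy=k,interpolation=cv2.INTER_CUBIC))
E
python3 - <<'E'
from h import *
a=grab('top');b=grab('side')
cv2.imwrite('pics/both.png',cv2.resize(np.vstack([a,b]),(480,600)))
cv2.imwrite('pics/t.png',a)
for n in('top','side'):
    c=cal(n);print(n,c['mtx'].round(1).tolist(),c['k1'],(-c['R'].T@c['t']).round(3),c['R'][2].round(3))
s=manip.state();print(s['tool_rot'],s['contact_force'],manip.tip_reach)
E
```

```text
top [[413.2, 0.0, 318.5], [0.0, 413.2, 204.5], [0.0, 0.0, 1.0]] -0.040167174741144465 [ 0.438 -0.008  1.204] [ 0.127  0.    -0.992]
side [[460.2, 0.0, 324.3], [0.0, 460.2, 195.5], [0.0, 0.0, 1.0]] -0.021957666383934763 [ 0.507 -0.976  0.808] [ 0.071  0.788 -0.612]
[-3.09940344e-04  2.19106325e-01  9.75700552e-01 -8.69020522e-04] [-0.64228237  0.77655373 -0.57450209] 0.019
```

View pics/top_raw.png

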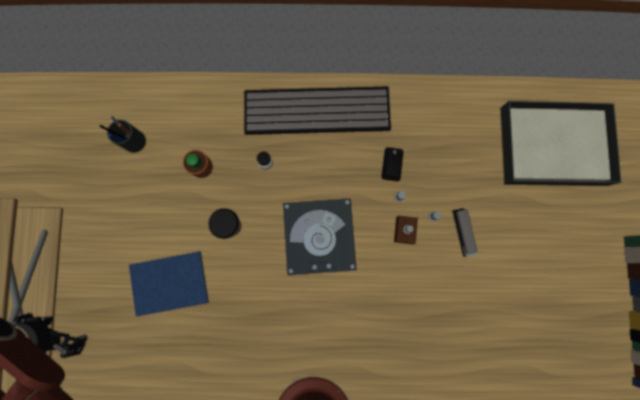

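View pics/side_raw.png

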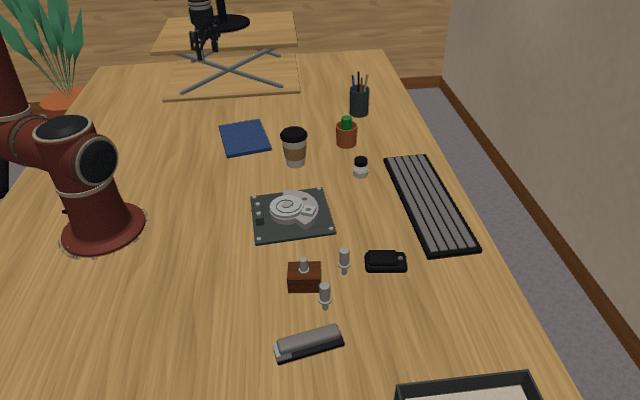

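Pin candidates in the top picture: one in the wooden block (407,229), and loose standing ones at (401,195) and (435,215). The task says the pin is in its block, so the first one fits. I'll confirm that in an enlarged crop, together with the unit.

```bash
python3 - <<'E'
from h import *
a=cv2.imread('pics/top_raw.png');b=cv2.imread('pics/side_raw.png')
R=lambda i,k:cv2.resize(i,None,fx=k,fy=k,interpolation=cv2.INTER_CUBIC)
A=R(a[190:280,275:455],4.4);B=R(b[180:320,240:390],2.0)
w=R(b[240:315,280:360],2.4)
cv2.imwrite('pics/c1.png',A)          # 792x396 origin 275,190 k4.4
cv2.imwrite('pics/c2.png',R(b[185:315,245:365],4.6)) # 552x598 origin 245,185
E
```

```text
(no output)
```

View pics/c1.png

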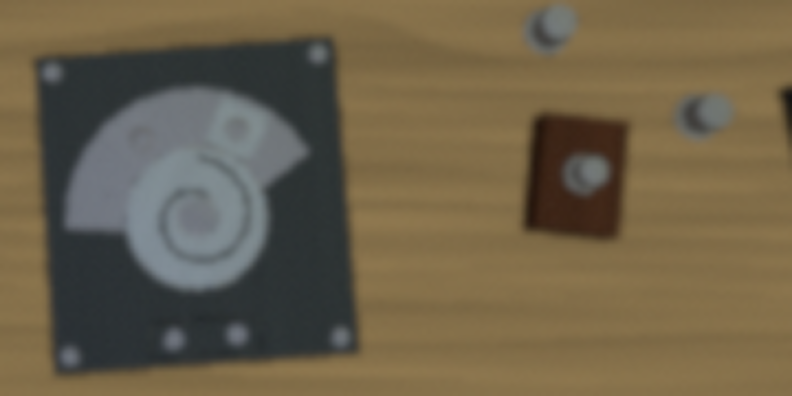

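View pics/c2.png

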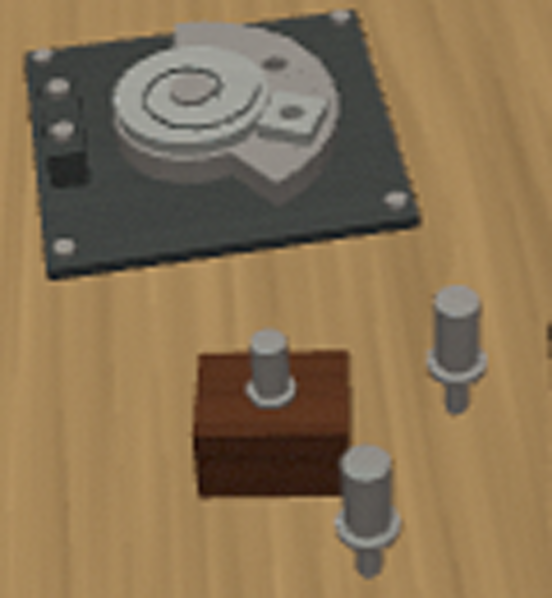

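c1 shows the eye at (238,127), the lock hole at (142,138), the hub at (197,215) and the block pin's top at (595,171). c2 shows the eye at (293,113), the hole at (275,63) and the pin top at (268,340). The block pin is clearly the smaller size; the two loose ones have bigger knobs.

```bash
python3 - <<'E'
from h import *
T=lambda u,v:(275+(u+.5)/4.4-.5,190+(v+.5)/4.4-.5)
S=lambda u,v:(245+(u+.5)/4.6-.5,185+(v+.5)/4.6-.5)
for n,a,b,z in[('eye',T(238,127),S(293,113),.0395),('hole',T(142,138),S(275,63),.028),('hub',T(197,215),S(196,85),.044),('pintop',T(595,171),S(268,340),.081),('loose1',T(560,20),S(457,297),.0605),('loose2',T(716,109),S(366,460),.0605)]:
    p,e=tri(a,b);print(n,p.round(4),round(e,4),'top@z',atz('top',*a,z)[:2].round(4),'side@z',atz('side',*b,z)[:2].round(4))
# pin collar in side: bottom centre approx
print('collar',atz('side',*S(270,390),.049).round(4))
# unit corner screws (slab top z~.012)
q=[atz('top',*T(*c),.012) for c in[(52,72),(318,53),(341,338),(70,357)]];print(np.array(q).round(4),np.mean(q,0).round(4))
s=manip.state();print(s['tool_pos'],s['gripper_width'])
E
```

```text
eye [ 0.5479 -0.0367  0.0378] 0.0005 top@z [ 0.548  -0.0366] side@z [ 0.5475 -0.0388]
hole [0.5412 0.0253 0.0267] 0.0001 top@z [0.5411 0.0253] side@z [0.5411 0.0237]
hub [ 0.4922 -0.0108  0.0434] 0.0024 top@z [ 0.491  -0.0109] side@z [ 0.4935 -0.0115]
pintop [ 0.5198 -0.2573  0.0799] 0.0009 top@z [ 0.5193 -0.2571] side@z [ 0.5202 -0.2583]
loose1 [ 0.6142 -0.2373  0.0776] 0.0001 top@z [ 0.6169 -0.2408] side@z [ 0.6168 -0.22  ]
loose2 [ 0.5592 -0.3347  0.0765] 0.0001 top@z [ 0.561  -0.3394] side@z [ 0.5603 -0.3207]
collar [ 0.5195 -0.2606  0.049 ]
[[ 0.5856  0.0859  0.012 ]
 [ 0.6003 -0.0898  0.012 ]
 [ 0.4138 -0.1054  0.012 ]
 [ 0.3995  0.0703  0.012 ]] [ 0.4998 -0.0098  0.012 ]
[0.26694868 0.56455514 0.2491728 ] 0.9998759523230989
```

move_arm(rows=[[0, 0, 0, 0, 0, -6.3, 0], [0, 0, 0, 0, 0, -6.3, 0], [0, 0, 0, 0, 0, -6.3, 0], [0, 0, 0, 0, 0, -6.3, 0], [-1.1, -3.5, 0, 0, 0, 0, 0], [-1.1, -3.5, 0, 0, 0, 0, 0], [-1.1, -3.5, 0, 0, 0, 0, 0], [-1.1, -3.5, 0, 0, 0, 0, 0], [-1.1, -3.5, 0, 0, 0, 0, 0], [-1.1, -3.5, 0, 0, 0, 0, 0], [-1.1, -3.5, 0, 0, 0, 0, 0], [-1.1, -3.5, 0, 0, 0, 0, 0], [-1.1, -3.5, 0, 0, 0, 0, 0], [-1.1, -3.5, 0, 0, 0, 0, 0], [-1.1, -3.5, 0, 0, 0, 0, 0], [-1.1, -3.5, 0, 0, 0, 0, 0], [-1.1, -3.5, 0, 0, 0, 0, 0], [-1.1, -3.5, 0, 0, 0, 0, 0], [-1.1, -3.5, 0, 0, 0, 0, 0], [-1.1, -3.5, 0, 0, 0, 0, 0]])

```text
time: 1.77
tool_pos: [0.442, 0.0028, 0.25]
tool_rot: [0.0, 0.001, 1.0, 0.0]
contact_force: [0.7, 0.8, 0.3]
gripper_width: 0.5
grasp_force: 0.0
```

move_arm(rows=[[-0.86, -2.9, 1.1, 0, 0, 0, 0], [-0.86, -2.9, 1.1, 0, 0, 0, 0], [-0.86, -2.9, 1.1, 0, 0, 0, 0], [-0.86, -2.9, 1.1, 0, 0, 0, 0], [-0.86, -2.9, 1.1, 0, 0, 0, 0], [-0.86, -2.9, 1.1, 0, 0, 0, 0], [-0.86, -2.9, 1.1, 0, 0, 0, 0], [-0.86, -2.9, 1.1, 0, 0, 0, 0], [-0.86, -2.9, 1.1, 0, 0, 0, 0], [0, 0, 0, 0, 0, 0, 0], [0, 0, 0, 0, 0, 0, 0]])

```text
time: 2.68
tool_pos: [0.5182, -0.2572, 0.1496]
tool_rot: [-0.001, 0.002, 1.0, 0.001]
contact_force: [0.1, -0.7, 0.4]
gripper_width: 0.493
grasp_force: 0.0
```

```bash
python3 - <<'E'
from h import *
s=manip.state();print(s['tool_pos'],s['tool_rot'],s['joint_pos'],s['contact_force'])
E
```

```text
[ 0.51823006 -0.25718363  0.14957654] [-0.001366    0.00202226  0.99999651  0.00100952] [-5.89346004e-01  2.81880322e-02  1.81126275e+00  1.72850551e-04
  1.30553489e+00 -2.15614339e+00] [ 0.05644044 -0.68884187  0.38692313]
```

move_arm(rows=[[-0.15, -0.05, 1.5, 0, 0, 0, 0], [0, 0, 1.5, 0, 0, 0, 0], [0, 0, 1.5, 0, 0, 0, 0], [0, 0, 1.5, 0, 0, 0, 0], [0, 0, 1.0, 0, 0, 0, 0], [0, 0, 0.8, 0, 0, 0, 0], [0, 0, 0, 0, 0, 0, 0], [0, 0, 0, 0, 0, 0, -0.3], [0, 0, 0, 0, 0, 0, -0.5], [0, 0, 0, 0, 0, 0, -0.6], [0, 0, 0, 0, 0, 0, -0.7], [0, 0, 0, 0, 0, 0, -1], [0, 0, 0, 0, 0, 0, -1], [0, 0, 0, 0, 0, 0, -1]])

```text
time: 3.85
tool_pos: [0.5213, -0.2575, 0.0748]
tool_rot: [0.001, 0.001, 1.0, -0.001]
contact_force: [-0.7, 1.4, 6.6]
gripper_width: 0.188
grasp_force: 58.6
```

move_arm(rows=[[0, 0, -0.5, 0, 0, 0, -1], [0, 0, -1, 0, 0, 0, -1], [0, 0, -1.5, 0, 0, 0, -1], [0, 0, -1.5, 0, 0, 0, -1], [0, 0, -1.5, 0, 0, 0, -1], [0, 0, -1, 0, 0, 0, -1], [0, 0, 0, 0, 0, 0, -1], [0, 0, 0, 0, 0, 0, -1]])

```text
time: 4.52
tool_pos: [0.5206, -0.2572, 0.1439]
tool_rot: [0.0, 0.001, 1.0, -0.0]
contact_force: [0.1, 0.1, -0.5]
gripper_width: 0.188
grasp_force: 58.9
```

```bash
python3 - <<'E'
from h import *
s=manip.state();print(s['tool_pos'],s['contact_force'],s['ft_torque'])
a=grab('top');b=grab('side')
p=s['tool_pos'];print(proj('side',p),proj('top',p))
u,v=map(int,proj('side',p))
crop('side',u-40,v-40,u+40,v+50,6,'held.png')
E
```

```text
[ 0.52064573 -0.25715989  0.14386105] [ 0.10220867  0.06388364 -0.45146619] [-0.03265763 -0.00708022  0.00013126]
[301.58391084 237.11959055] [415.23953184 226.24827319]
```

View pics/held.png

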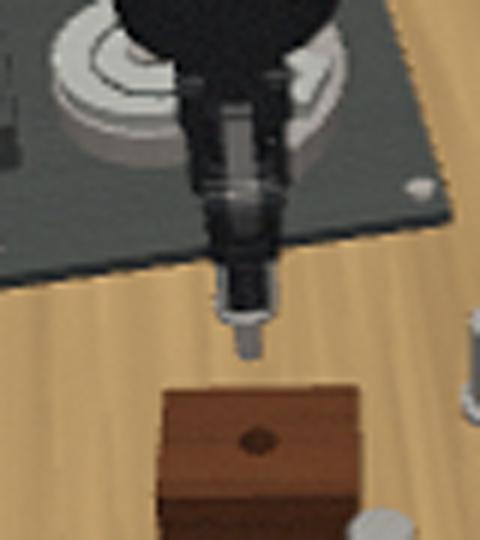

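The picture shows the pin held upright and out of the block, with its collar at (246,317) and its foot at (250,355) in the crop. I'll check tilt and foot depth by projection.

```bash
python3 - <<'E'
from h import *
p=[0.5206,-0.2572,0.1439]
f=lambda X:((proj('side',X)-[261,197]+.5)*6-.5).round(0)
for L in(.0475,.051,.0543): print(L,'foot',f([p[0],p[1],p[2]-L]),'foot front',f([p[0],p[1]-.0035,p[2]-L]),'collar top',f([p[0],p[1],p[2]-L+.0285]),'collar low front',f([p[0],p[1]-.012,p[2]-L+.0245]))
E
```

```text
0.0475 foot [253. 339.] foot front [253. 346.] collar top [249. 282.] collar low front [251. 314.]
0.051 foot [253. 346.] foot front [254. 353.] collar top [249. 289.] collar low front [252. 321.]
0.0543 foot [253. 353.] foot front [254. 360.] collar top [250. 296.] collar low front [252. 328.]
```

move_arm(rows=[[-0.28, 1.1, 0, 0, 0, 0, -1], [-0.28, 2.2, 0, 0, 0, 0, -1], [-0.28, 2.4, 0, 0, 0, 0, -1], [-0.28, 2.4, 0, 0, 0, 0, -1], [-0.28, 2.4, 0, 0, 0, 0, -1], [-0.28, 2.4, 0, 0, 0, 0, -1], [-0.28, 2.4, 0, 0, 0, 0, -1], [-0.28, 2.4, 0.4, 0, 0, 0, -1], [-0.28, 2.4, 0.8, 0, 0, 0, -1], [-0.28, 1.5, 1, 0, 0, 0, -1], [0, 0.4, 0.8, 0, 0, 0, -1], [0, 0, 0, 0, 0, 0, -1], [0, 0, 0, 0, 0, 0, -1], [0, 0, 0, 0, 0, 0, -1]])

```text
time: 5.78
tool_pos: [0.5489, -0.0378, 0.1134]
tool_rot: [-0.0, 0.001, 1.0, -0.0]
contact_force: [0.7, -0.5, -1.3]
gripper_width: 0.187
grasp_force: 58.9
```

```bash
python3 - <<'E'
from h import *
s=manip.state();p=s['tool_pos'];print(p,s['tool_rot'],s['contact_force'])
a=grab('top');b=grab('side')
u,v=map(int,proj('side',[.549,-.037,.05]));print(u,v)
crop('side',u-32,v-36,u+32,v+32,8,'over.png')
f=lambda X:((proj('side',X)-[u-32,v-36]+.5)*8-.5).round(0)
print('foot',f([p[0],p[1],p[2]-.054]),'front',f([p[0],p[1]-.0035,p[2]-.054]),'eye',f([.548,-.037,.0395]),'lockhole',f([.5411,.0253,.028]))
E
```

```text
[ 0.54891879 -0.03778269  0.11336037] [-5.07805348e-05  1.38781391e-03  9.99999025e-01 -1.49577501e-04] [ 0.67192849 -0.48810741 -1.3417332 ]
308 205
foot [263. 276.] front [264. 282.] eye [263. 321.] lockhole [230. 235.]
```

View pics/over.png

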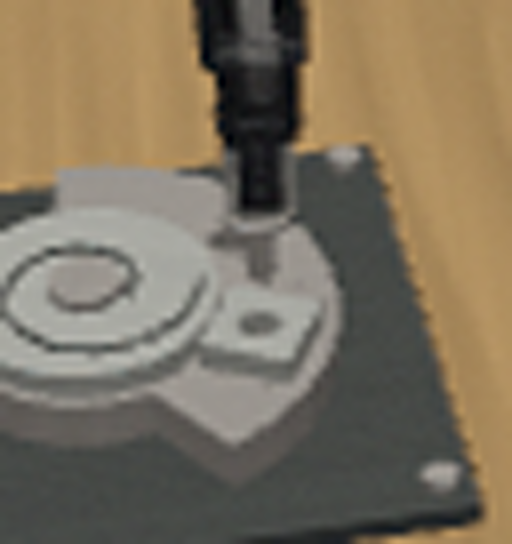

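The eye is at (263,323) and the foot at (263,278). Both match the projection, so the pin is over the eye. Descending.

move_arm(rows=[[0, 0, 0.6, 0, 0, 0, -1], [0, 0, 0.6, 0, 0, 0, -1], [0, 0, 0.4, 0, 0, 0, -1], [0, 0, 0.4, 0, 0, 0, -1], [0, 0, 0.3, 0, 0, 0, -1], [0, 0, 0.3, 0, 0, 0, -1], [0, 0, 0, 0, 0, 0, -1], [0, 0, 0, 0, 0, 0, -1]])

```text
time: 6.55
tool_pos: [0.5488, -0.037, 0.087]
tool_rot: [-0.0, 0.001, 1.0, 0.0]
contact_force: [-0.0, -0.2, -1.3]
gripper_width: 0.19
grasp_force: 58.9
```

move_arm(rows=[[0, 0, 0.2, 0, 0, 0, -1], [0, 0, 0.1, 0, 0, 0, -1], [0, 0, 0, 0, 0, 0, -1], [-0.12, 0.29, 0, 0, 0, 0, -1], [-0.1, 0.29, 0, 0, 0, 0, -1], [-0.09, 0.3, 0, 0, 0, 0, -1], [-0.07, 0.3, 0, 0, 0, 0, -1], [-0.06, 0.3, 0, 0, 0, 0, -1], [-0.04, 0.31, 0, 0, 0, 0, -1], [-0.03, 0.31, 0, 0, 0, 0, -1], [-0.01, 0.31, 0, 0, 0, 0, -1]])

```text
time: 7.47
tool_pos: [0.5539, -0.0129, 0.0841]
tool_rot: [-0.0, 0.001, 1.0, -0.0]
contact_force: [-3.5, -3.6, -1.2]
gripper_width: 0.187
grasp_force: 59.0
```

```bash
python3 - <<'E'
from h import *
s=manip.state();print(s['tool_pos'],s['contact_force'],s['ft_torque'],s['tool_rot'])
E
```

```text
[ 0.55388715 -0.01285058  0.08408082] [-3.50129902 -3.56753543 -1.18989126] [-0.80817646  0.59575584  0.03676632] [-4.27927515e-04  8.64385107e-04  9.99999495e-01 -2.82723578e-04]
```

move_arm(rows=[[0.03, 0.31, 0, 0, 0, 0, -1], [0.04, 0.31, 0, 0, 0, 0, -1], [0.04, 0.31, 0, 0, 0, 0, -1], [0.06, 0.31, 0, 0, 0, 0, -1], [0.07, 0.3, 0, 0, 0, 0, -1], [0.08, 0.3, 0, 0, 0, 0, -1], [0.1, 0.3, 0, 0, 0, 0, -1], [0.11, 0.29, 0, 0, 0, 0, -1], [0.12, 0.28, 0, 0, 0, 0, -1], [0.14, 0.28, 0, 0, 0, 0, -1], [0.15, 0.27, 0, 0, 0, 0, -1], [0.16, 0.26, 0, 0, 0, 0, -1], [0.15, 0.26, 0, 0, 0, 0, -1], [0, 0, 0, 0, 0, 0, -1], [0, 0, 0, 0, 0, 0, -1]])

```text
time: 8.72
tool_pos: [0.5425, 0.0242, 0.0846]
tool_rot: [0.001, 0.001, 1.0, -0.001]
contact_force: [-1.4, -6.8, -0.7]
gripper_width: 0.185
grasp_force: 59.0
```

```bash
python3 - <<'E'
from h import *
s=manip.state();p=s['tool_pos'];print(p,s['contact_force'],s['ft_torque'],s['tool_rot'])
a=grab('top');b=grab('side')
u,v=map(int,proj('side',[.541,.025,.05]));print(u,v)
crop('side',u-32,v-36,u+32,v+32,8,'wound.png')
f=lambda X:((proj('side',X)-[u-32,v-36]+.5)*8-.5).round(0)
print('collar front low',f([p[0],p[1]-.012,p[2]-.054+.0245]),'eye@pin',f([p[0],p[1],.0395]),'lockhole',f([.5411,.0253,.028]))
E
```

```text
[0.54247214 0.02421498 0.08461443] [-1.37216552 -6.75313095 -0.73377234] [-1.35748642  0.11780742  0.02137978] [ 1.13232812e-03  7.00412537e-04  9.99998467e-01 -1.13733830e-03]
303 191
collar front low [273. 307.] eye@pin [273. 322.] lockhole [270. 347.]
```

View pics/wound.png

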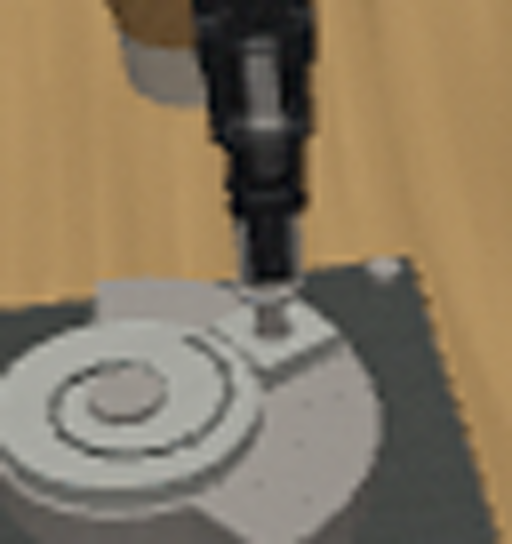

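The wheel has followed round: the pin is through the ear at (272,325) and the ear sits over the lock hole area. Now I'll press down gently to feel for the hole.

move_arm(rows=[[0.1, 0.05, 0.1, 0, 0, 0, -1], [0, 0, 0.15, 0, 0, 0, -1], [0, 0, 0.15, 0, 0, 0, -1], [0, 0, 0.15, 0, 0, 0, -1], [0, 0, 0, 0, 0, 0, -1], [0, 0, 0, 0, 0, 0, -1]])

```text
time: 9.32
tool_pos: [0.5428, 0.0247, 0.0803]
tool_rot: [0.003, 0.001, 1.0, -0.001]
contact_force: [0.1, -5.5, 1.0]
gripper_width: 0.189
grasp_force: 59.2
```

move_arm(rows=[[0, 0, 0.2, 0, 0, 0, -1], [0, 0, 0.2, 0, 0, 0, -1], [0, 0, 0.1, 0, 0, 0, -1], [0, 0, 0, 0, 0, 0, -1], [0, 0, 0, 0, 0, 0, -1]])

```text
time: 9.73
tool_pos: [0.5429, 0.0247, 0.0754]
tool_rot: [0.003, 0.001, 1.0, -0.001]
contact_force: [1.2, -5.7, 1.8]
gripper_width: 0.191
grasp_force: 59.4
```

The foot is about 6 mm into the lock hole with little force. Pushing home.

move_arm(rows=[[0, 0, 0.2, 0, 0, 0, -1], [0, 0, 0.2, 0, 0, 0, -1], [0, 0, 0.15, 0, 0, 0, -1], [0, 0, 0, 0, 0, 0, -1], [0, 0, 0, 0, 0, 0, -1]])

```text
time: 10.15
tool_pos: [0.5429, 0.0247, 0.0698]
tool_rot: [0.003, 0.001, 1.0, -0.001]
contact_force: [1.1, -6.4, 0.1]
gripper_width: 0.186
grasp_force: 59.4
```

move_arm(rows=[[0, 0, 0.1, 0, 0, 0, -1], [0, 0, 0.1, 0, 0, 0, -1], [0, 0, 0.1, 0, 0, 0, -1], [0, 0, 0, 0, 0, 0, -1], [0, 0, 0, 0, 0, 0, -1]])

```text
time: 10.57
tool_pos: [0.5438, 0.024, 0.0691]
tool_rot: [0.003, 0.001, 1.0, -0.002]
contact_force: [-3.0, -8.3, 11.5]
gripper_width: 0.184
grasp_force: 60.6
```

It's seated: 11.5 N at a TCP height of 69.1 mm, where 69 mm was expected. I'll ease the wheel load onto the hole wall before letting go.

move_arm(rows=[[-0.03, -0.04, -0.05, 0, 0, 0, -1], [-0.03, -0.04, -0.05, 0, 0, 0, -1], [-0.03, -0.04, 0, 0, 0, 0, -1], [-0.03, -0.04, 0, 0, 0, 0, -1], [0, 0, 0, 0, 0, 0, -1], [0, 0, 0, 0, 0, 0, -1]])

```text
time: 11.07
tool_pos: [0.544, 0.0236, 0.0691]
tool_rot: [0.002, 0.001, 1.0, -0.0]
contact_force: [-4.2, -3.5, 9.4]
gripper_width: 0.19
grasp_force: 60.2
```

```bash
python3 - <<'E'
from h import *
s=manip.state();print(s['tool_pos'],s['contact_force'],s['ft_torque'],s['tool_rot'])
E
```

```text
[0.54400959 0.02359318 0.06911633] [-4.16245002 -3.49679535  9.403229  ] [-0.64735144  0.69082155  0.03799549] [ 2.15015294e-03  1.01068289e-03  9.99997135e-01 -2.92706293e-04]
```

move_arm(rows=[[0.04, -0.03, -0.03, 0, 0, 0, -1], [0.04, -0.03, -0.03, 0, 0, 0, -1], [0, 0, 0, 0, 0, 0, -1], [0, 0, 0, 0, 0, 0, -1]])

```text
time: 11.4
tool_pos: [0.5437, 0.0235, 0.0692]
tool_rot: [0.003, 0.001, 1.0, 0.0]
contact_force: [1.9, -1.8, 6.7]
gripper_width: 0.189
grasp_force: 59.8
```

move_arm(rows=[[0, 0, 0, 0, 0, 0, -0.6], [0, 0, 0, 0, 0, 0, -0.5], [0, 0, 0, 0, 0, 0, -0.3], [0, 0, 0, 0, 0, 0, -0.1], [0, 0, 0, 0, 0, 0, 0], [0, 0, 0, 0, 0, 0, 0], [0, 0, 0, 0, 0, 0, 0]])

```text
time: 11.98
tool_pos: [0.5408, 0.0233, 0.0665]
tool_rot: [-0.0, 0.001, 1.0, 0.0]
contact_force: [0.5, -0.3, 0.2]
gripper_width: 0.502
grasp_force: 0.0
```

move_arm(rows=[[0, 0, -0.5, 0, 0, 0, 0], [0, 0, -1, 0, 0, 0, 0], [0, 0, -1.5, 0, 0, 0, 0], [0, 0, -2, 0, 0, 0, 0], [0, 0, -2.5, 0, 0, 0, 0], [0, 0, -3, 0, 0, 0, 0], [0, 3, -3, 0, 0, 0, 0], [0, 3, 0, 0, 0, 0, 0], [0, 3, 0, 0, 0, 0, 0], [0, 3, 0, 0, 0, 0, 0], [0, 3, 0, 0, 0, 0, 0], [0, 0, 0, 0, 0, 0, 0]])

```text
time: 12.98
tool_pos: [0.5412, 0.1767, 0.2028]
tool_rot: [0.001, -0.001, 1.0, 0.001]
contact_force: [-0.0, -0.3, -0.7]
gripper_width: 0.502
grasp_force: 0.0
```

```bash
python3 - <<'E'
from h import *
print(manip.state()['tool_pos'],manip.state()['contact_force'])
b=grab('side');a=grab('top')
R=lambda i,k:cv2.resize(i,None,fx=k,fy=k,interpolation=cv2.INTER_CUBIC)
x=R(b[150:250,245:345],4);y=R(a[190:290,270:370],4)
cv2.imwrite('pics/final.png',np.hstack([x,y]))
f=lambda n,X,o:((proj(n,X)-o+.5)*4-.5).round(0)
for z in(.0755,.0395): print(z,f('side',[.5425,.0242,z],[245,150]),f('top',[.5425,.0242,z],[270,190]))
E
```

```text
[0.5412217  0.17674764 0.20283275] [-0.03433006 -0.29884122 -0.67154467]
0.0755 [238. 139.] [149. 117.]
0.0395 [240. 181.] [150. 122.]
```

View pics/final.png

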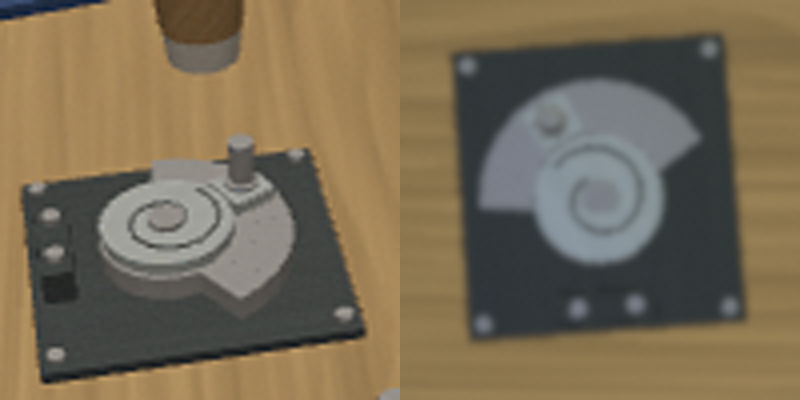

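The pin stands upright at (240,160) in the side view and (550,118) in the top view, with its collar down on the ear and the wheel held. Its top is at the predicted height and nothing touches it, so I'm handing the job in.

```bash
python3 -c "
from plant import manip
print(manip.job_done())"
```

```text
the job is handed in; nothing more can be done
None
```

The locking pin is fully home through the eye and into the lock hole, standing upright with its collar on the ear and holding the wheel wound; the gripper is clear, nothing else was touched, and the job was handed in at about 13 s.

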